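# Sort the granule tins by heft

### The job

Three look-alike closed tins of metal granules stand on the lab bench, filled to different levels: heft them to find the lightest and the heaviest by feel. Stand the lightest upright on the narrow pedestal stand and let go of it, so that it can be refilled, then take the heaviest and finish while still holding it up in the gripper, upright and at rest, with its underside at least 15 cm above the bench and touching nothing else. The middle one stays standing upright on the bench; tip none over, and leave the beaker and the jar alone.

Things in the scene. Friction and masses are not known exactly. Their poses are not given: they have to be found in the camera images.
- tin_a_center (a point): One of three outwardly identical closed aluminium tins with slip lids, upright cylinders 58 mm in diameter (59 mm at the lid) and 90 mm tall, standing on the bench at the start. The point is the tin's centre, 45 mm above its underside; z points up through the lid. The weight cannot be seen: the tins weigh between 100 and 800 g and any two differ by at least 150 g. They stand in a rough row across the bench in a random order, at least 120 mm apart, centre to centre.
- tin_b_center (a point): One of three outwardly identical closed aluminium tins with slip lids, upright cylinders 58 mm in diameter (59 mm at the lid) and 90 mm tall, standing on the bench at the start. The point is the tin's centre, 45 mm above its underside; z points up through the lid. The weight cannot be seen: the tins weigh between 100 and 800 g and any two differ by at least 150 g. They stand in a rough row across the bench in a random order, at least 120 mm apart, centre to centre.
- tin_c_center (a point): One of three outwardly identical closed aluminium tins with slip lids, upright cylinders 58 mm in diameter (59 mm at the lid) and 90 mm tall, standing on the bench at the start. The point is the tin's centre, 45 mm above its underside; z points up through the lid. The weight cannot be seen: the tins weigh between 100 and 800 g and any two differ by at least 150 g. They stand in a rough row across the bench in a random order, at least 120 mm apart, centre to centre.
- stand_top (a point): Centre of the upper face of the fixed steel pedestal stand: a flat round plate 46 mm in diameter (narrower than a tin), its upper face 75 mm above the bench, on a 20 mm post and a round foot 96 mm in diameter and 12 mm high. It stands farther from the robot than the row of tins; z points up.
- beaker_center (a point): Bystander: an empty open glass beaker, 68 mm in diameter, 85 mm tall; the point is its centre, 42 mm up.
- jar_center (a point): Bystander: a glass jar with a red lid, 64 mm in diameter, 85 mm tall; the point is its centre, 42 mm up.
Mind the look-alikes: they are no part of the job. Leave any purple look-alike of the part that bears tin_c_center alone. What is shaped like the part that bears stand_top but blue is not meant.

How it is judged:
By the outcome, as a careful person would: the job done as asked, in the order asked, and still so for the second after the job is handed in, while the arm keeps its last pose, push and grip.
It also fails if it takes over 70 s, if anything falls off the work surface, if the arm or the gripper's body presses on something with over 40 N, if the wrist force passes 120 N, or if a joint passes its speed limit or range.

### The arm

A 6-joint arm with a two-finger parallel gripper is mounted at the origin on the work surface. World frame = base frame: x ahead of the robot, y to its left, z up, the work surface at z = 0. Lengths are in m, angles in rad, forces in N, time in s.
With the tool pointing down it reaches from about 0.375 to 0.9 m from the base axis. Payload 3.1 kg.
Tool frame: the origin (TCP) lies between the finger pads; the fingertips stand 19 mm ahead of it and the grasp point (between the pads) is the TCP; z points along the fingers, y is the line along which they close (so a half turn about z gives the same grasp; the last joint's range is limited). The gripper opens to 87 mm and grips with 3 to 60 N. Pads are 19 mm wide; open, the fingers measure 117 mm over their backs; the gripper's body (75 mm by 190 mm) begins 51 mm behind the grasp point.
Start: joints at [1.155, 0.527, 1.433, -0, 1.181, -0.178], TCP at [0.147, 0.608, 0.242] pointing down, gripper open.
Joint ranges: [-3.08, 3.08], [-0.75, 2.2], [0.22, 2.44], [-1.43, 4.57], [0, 2.65], [-2.85, 2.85]. Speed limits (rad/s): [2.79, 2.79, 3.14, 3.14, 3.14, 3.14].

### API

Orientations are given as a unit quaternion [x, y, z, w].
In Python, from rig import robot, camera, camera_info, hand_in gives the robot as it stands.
- The arm moves only by the shell command python3 -m handwheel 'ROWS' [FORCE]. ROWS is a JSON object of lists of equal length, an entry for each row: "hand": the opening, from 0 (shut) to 1 (fully open); "translation": the shift along the world's x, y, z in mm, a list of three; "turn": the turn, a rotation vector about the world's x, y, z in rad, a list of three. In form: {"hand": [hand, ...], "translation": [[tx, ty, tz], ...], "turn": [[ax, ay, az], ...]}. A call has 1 to 12 rows; each row is the pose to reach, as a shift and turn from the pose commanded when the call began; what a row does not reach only later rows make up. A row lasts 1/12 s, in which the tool goes at most 41.7 mm and 7.16 degrees, less where a joint would pass 70% of its speed; a pose out of reach is approached as far as the arm can. A call with a gripper value outside its range is refused whole. The fingers move at their own pace and stop on an object; FORCE is the grip in N (left out, the last holds). Time passes only in rows, so rows that repeat a pose let the fingers close. It gives the time, the measured TCP pose, the force, the opening and the grip force at its end, in the units of the state.
- robot.get_obs(): the state, without advancing time (a new reading comes with each control period).
- camera(name): name is "scene" or "top" or "wrist"; returns (picture, depth): 420x560x3 uint8, red, green, blue; 420x560 float32, m along the optical axis (not along the pixel's ray), 0 where there is no reading.
- camera_info(name): a dict with "vertical_fov" (degrees; the focal length in pixels is half the picture's height over the tangent of half this angle, whatever the lens; pixels are square), "cx", "cy" (the principal point, pixels), "world_from_camera" (4x4, takes a point from camera to world coordinates). Camera axes: x right, y down, z forward; pixel columns grow to the right and rows downward; lengths in m; the calibration is good to about 2 mm. A picture is of the moment at which its call begins: read the wrist's pose just before it. camera_info takes no time and is no camera call; for the wrist camera it gives the pose at the moment of the call.
- hand_in(): hands the job in; it is judged then, once.
The state is a dict: "time": time; "q": joint angles; "joint_velocities": joint speeds; "joint_torque": joint torques, N m; "position": TCP position; "tool_rot": TCP orientation; "ft_force": force on the tool from outside, world axes, zero at the start; "moment": the same for the moment, N m; "grip_width": finger opening in m; "grip_force": force on a finger pad.
Only numpy, scipy, OpenCV 4.12 (cv2) and the standard library are available. Lean on these libraries where they do the work, as an engineer would, in place of code of your own. Each camera call takes 0.05 s, during which the arm holds its last target. There are 200 camera calls.

## Working session

There is one attempt and no reset: what is moved stays moved. The work goes in short steps, Python scripts to look and compute and a shell command to move; the robot and the scene stay as the last step left them, time stands still between calls to the robot, and variables do not carry over. Pictures are saved under pics/ and viewed, at most 10 in all, crops included, and the job is handed in when it is done.

```bash
mkdir -p pics
python3 - <<'E'
from rig import robot,camera,camera_info
import cv2,numpy as np
o=robot.get_obs();print({k:np.round(v,3).tolist() for k,v in o.items()})
for n in("top","scene"):
    p,d=camera(n);cv2.imwrite(f"pics/{n}1.png",p[:,:,::-1]);np.save(n+"d.npy",d);np.save(n+"p.npy",p)
    i=camera_info(n);print(n,i)
E
```

```text
{'time': 0.0, 'q': [1.156, 0.528, 1.434, -0.0, 1.181, -0.178], 'joint_velocities': [-0.001, 0.0, 0.0, 0.001, 0.001, -0.001], 'joint_torque': [-0.001, -44.003, -17.66, 0.063, 0.058, -0.0], 'position': [0.146, 0.607, 0.241], 'tool_rot': [0.118, 0.993, -0.001, -0.0], 'ft_force': [0.232, -0.634, 0.366], 'moment': [0.017, 0.035, -0.007], 'grip_force': 0.0, 'grip_width': 0.087}
top {'vertical_fov': 56.23174264393971, 'cx': 279.8454165386554, 'cy': 218.56402100061052, 'world_from_camera': array([[ 0.00943566, -0.98014888,  0.19803825,  0.33466067],
       [-0.99977732, -0.01298552, -0.01663412, -0.00707303],
       [ 0.01887554, -0.19783719, -0.98005314,  0.96110382],
       [ 0.        ,  0.        ,  0.        ,  1.        ]])}
scene {'vertical_fov': 43.02170341614874, 'cx': 278.4648313235487, 'cy': 208.8003635011659, 'world_from_camera': array([[-0.74059136,  0.54443389, -0.39384792,  1.08016516],
       [ 0.67195119,  0.6021836 , -0.43111078,  0.6017233 ],
       [ 0.00245744, -0.5839235 , -0.81180497,  1.25455986],
       [ 0.        ,  0.        ,  0.        ,  1.        ]])}
```

View pics/top1.png

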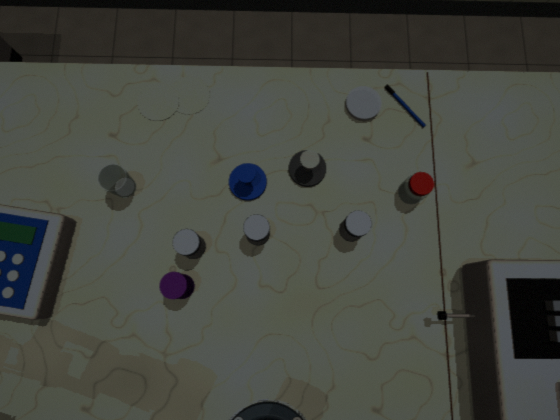

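View pics/scene1.png

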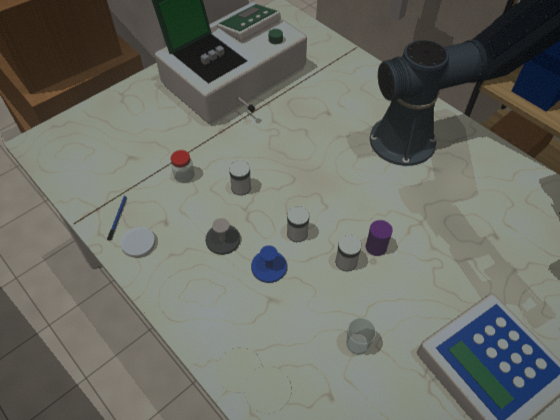

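Top view: the tins are at (187,243), (257,229) and (357,225). The purple look-alike tin is at (176,286). There are two stands: a blue one at (247,181) and a grey steel one at (307,168), and the grey one fits. The beaker is at (120,183) and the red-lidded jar at (420,185). Next I'll measure these and confirm them in a crop.

```bash
cat > h.py <<'E'
import numpy as np,cv2
def cloud(i,d):
    f=d.shape[0]/2/np.tan(np.radians(i["vertical_fov"])/2)
    v,u=np.mgrid[:d.shape[0],:d.shape[1]]
    P=np.stack([(u-i["cx"])*d/f,(v-i["cy"])*d/f,d,np.ones_like(d)],-1)
    return (P@i["world_from_camera"].T)[...,:3]
def circ(W,c,r,zlo,zhi):
    m=(np.hypot(W[...,0]-c[0],W[...,1]-c[1])<r)&(W[...,2]>zlo)&(W[...,2]<zhi)
    p=W[m]
    if len(p)<5: return None
    (x,y),R=cv2.minEnclosingCircle(p[:,:2].astype(np.float32))
    return np.round([x,y,np.median(p[:,2]),R,len(p),*p[:,:2].mean(0)],4)
E
python3 - <<'E'
from rig import camera_info
from h import *
Wt=cloud(camera_info("top"),np.load("topd.npy"));Ws=cloud(camera_info("scene"),np.load("scened.npy"))
print("bench z",np.median(Wt[280:330,260:330,2]),np.median(Ws[270:300,180:220,2]))
for n,(u,v),a,b in[("t1",(187,243),.08,.1),("t2",(257,229),.08,.1),("t3",(357,225),.08,.1),("purple",(176,286),.08,.1),("steel",(310,158),.066,.084),("blue",(247,178),.066,.084),("steel foot",(307,168),.006,.02),("jar",(420,183),.07,.1),("beaker",(122,185),.03,.1)]:
    c=Wt[v,u];print(n,np.round(c,3),circ(Wt,c,.05 if 'foot' not in n else .08,a,b),circ(Ws,c,.05 if 'foot' not in n else .08,a,b))
p=np.load("topp.npy")
cv2.imwrite("pics/crop.png",cv2.resize(np.clip(p[130:310,90:450,::-1]*2.0,0,255).astype(np.uint8),None,fx=2.2,fy=2.2,interpolation=cv2.INTER_CUBIC))
E
```

```text
bench z 0.0004676461712239677 -0.0009109609407241814
t1 [0.452 0.184 0.09 ] [4.560e-01 1.882e-01 9.050e-02 3.000e-02 5.750e+02 4.554e-01 1.873e-01] [4.561e-01 1.881e-01 8.970e-02 3.180e-02 3.960e+02 4.564e-01 1.898e-01]
t2 [0.486 0.029 0.091] [4.912e-01 3.200e-02 9.050e-02 3.000e-02 5.450e+02 4.903e-01 3.230e-02] [4.897e-01 3.200e-02 8.910e-02 3.230e-02 3.580e+02 4.914e-01 3.380e-02]
t3 [ 0.498 -0.196  0.093] [ 5.038e-01 -1.982e-01  9.040e-02  3.000e-02  5.470e+02  5.027e-01
 -1.976e-01] [ 5.036e-01 -2.000e-01  8.860e-02  3.350e-02  3.000e+02  5.031e-01
 -1.965e-01]
purple [0.358 0.202 0.092] [3.605e-01 2.107e-01 9.040e-02 3.020e-02 6.160e+02 3.602e-01 2.097e-01] [3.593e-01 2.118e-01 8.930e-02 3.200e-02 3.820e+02 3.610e-01 2.119e-01]
steel [ 0.662 -0.092  0.075] [ 6.599e-01 -8.980e-02  7.550e-02  2.370e-02  2.890e+02  6.590e-01
 -8.990e-02] [ 6.571e-01 -9.100e-02  7.410e-02  2.450e-02  2.090e+02  6.583e-01
 -8.970e-02]
blue [0.61  0.056 0.075] [6.220e-01 6.020e-02 7.540e-02 2.310e-02 2.970e+02 6.215e-01 6.030e-02] [6.190e-01 5.970e-02 7.400e-02 2.450e-02 2.320e+02 6.205e-01 6.040e-02]
steel foot [ 0.637 -0.085  0.075] [ 6.591e-01 -9.020e-02  1.240e-02  4.840e-02  7.840e+02  6.498e-01
 -8.740e-02] [ 6.514e-01 -8.050e-02  1.130e-02  6.900e-02  6.360e+02  6.625e-01
 -8.220e-02]
jar [ 0.599 -0.346  0.09 ] [ 6.006e-01 -3.510e-01  8.520e-02  2.880e-02  4.870e+02  5.996e-01
 -3.492e-01] [ 6.000e-01 -3.519e-01  8.310e-02  3.090e-02  2.710e+02  6.012e-01
 -3.473e-01]
beaker [0.586 0.341 0.085] [6.029e-01 3.652e-01 6.670e-02 3.320e-02 3.090e+02 5.922e-01 3.509e-01] [6.013e-01 3.645e-01 6.390e-02 3.400e-02 3.810e+02 5.873e-01 3.561e-01]
```

View pics/crop.png

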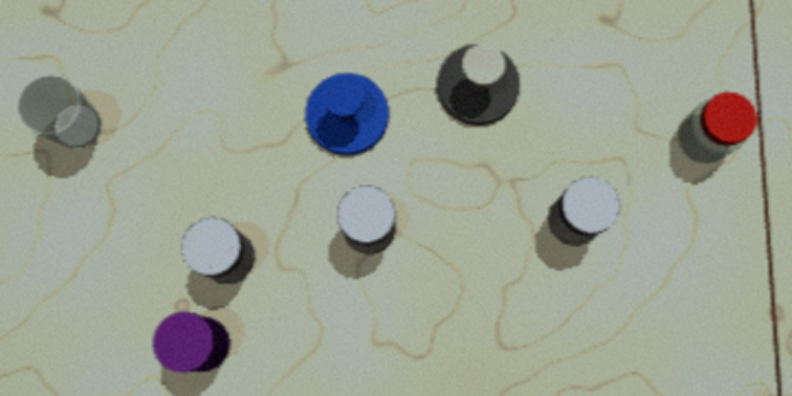

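The crop confirms it: three silver tins at crop (211,247), (366,213) and (590,205). The grey steel stand has its top at (482,64), and the blue stand and purple tin are decoys. World positions: T1 (0.456,0.188), T2 (0.4905,0.032), T3 (0.5037,-0.199), stand top (0.659,-0.090,0.075). Heights and radii match the given sizes. The fingers already close at right angles to the line from T1 to the purple tin, so no turn is needed.

```bash
python3 -m handwheel '{"hand":[1,1,1,1,1,1,1,1,1,1,1,1],"translation":[[20,-27,0],[45,-61,0],[75,-102,0],[105,-143,0],[135,-183,0],[165,-224,0],[195,-265,0],[225,-306,0],[255,-347,0],[280,-380,0],[300,-408,0],[309,-420,0]],"turn":[[0,0,0],[0,0,0],[0,0,0],[0,0,0],[0,0,0],[0,0,0],[0,0,0],[0,0,0],[0,0,0],[0,0,0],[0,0,0],[0,0,0]]}' 40
```

```text
time: 1.1
position: [0.4386, 0.2094, 0.2414]
tool_rot: [0.118, 0.993, -0.0, -0.0]
ft_force: [-0.5, 0.8, -0.1]
grip_width: 0.087
grip_force: 0.0
```

```bash
python3 -m handwheel '{"hand":[1,1,1,1],"translation":[[0,0,0],[0,0,0],[0,0,-30],[0,0,-60]],"turn":[[0,0,0],[0,0,0],[0,0,0],[0,0,0]]}'
```

```text
time: 1.43
position: [0.4387, 0.2124, 0.1822]
tool_rot: [0.118, 0.993, 0.001, 0.002]
ft_force: [0.1, 0.3, -0.3]
grip_width: 0.087
grip_force: 0.0
```

Run:
```python
from rig import robot,camera,camera_info
from h import *
i=camera_info("wrist");o=robot.get_obs();p,d=camera("wrist");print(np.round(o["position"],4),o["time"])
W=cloud(i,d)
for c in((.456,.188),(.3605,.211)):print(circ(W,c,.045,.084,.1))
p2,d2=camera("top");Wt=cloud(camera_info("top"),d2)
cv2.imwrite("pics/w1.png",p[:,:,::-1])
```

```text
[0.4387 0.2124 0.1822] 1.4333
[4.570e-01 1.874e-01 9.040e-02 3.030e-02 4.070e+03 4.552e-01 1.883e-01]
[3.612e-01 2.101e-01 9.030e-02 2.970e-02 5.661e+03 3.605e-01 2.104e-01]
```

View pics/w1.png

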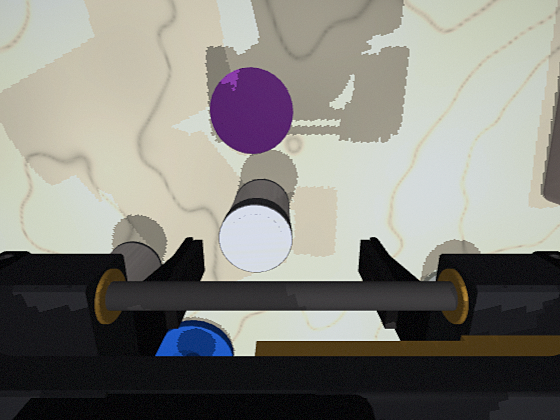

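The wrist view shows T1's lid at (256,238) between the fingers and the purple tin behind it at (251,110). The arm fell about 30 mm short, so I'll correct the position and then go down.

```bash
python3 -m handwheel '{"hand":[1,1,1,1,1,1,1,1,1,1],"translation":[[9,-12,0],[17.5,-24.5,0],[17.5,-24.5,0],[17.5,-24.5,-20],[17.5,-24.5,-50],[17.5,-24.5,-80],[17.5,-24.5,-110],[17.5,-24.5,-122],[17.5,-24.5,-122],[17.5,-24.5,-122]],"turn":[[0,0,0],[0,0,0],[0,0,0],[0,0,0],[0,0,0],[0,0,0],[0,0,0],[0,0,0],[0,0,0],[0,0,0]]}'
```

```text
time: 2.37
position: [0.4551, 0.1878, 0.0599]
tool_rot: [0.118, 0.993, -0.0, -0.0]
ft_force: [-0.1, -0.4, -0.0]
grip_width: 0.087
grip_force: 0.0
```

```bash
python3 -m handwheel '{"hand":[0,0,0,0,0,0,0,0],"translation":[[1,0,0],[1,0,0],[1,0,0],[1,0,0],[1,0,0],[1,0,0],[1,0,0],[1,0,0]],"turn":[[0,0,0],[0,0,0],[0,0,0],[0,0,0],[0,0,0],[0,0,0],[0,0,0],[0,0,0]]}' 40
```

```text
time: 3.03
position: [0.4569, 0.1869, 0.0601]
tool_rot: [0.118, 0.993, 0.0, 0.0]
ft_force: [0.9, 0.5, 4.9]
grip_width: 0.0574
grip_force: 40.0
```

```bash
python3 -m handwheel '{"hand":[0,0,0,0,0,0,0,0,0],"translation":[[0,0,4],[0,0,12],[0,0,22],[0,0,28],[0,0,30],[0,0,30],[0,0,30],[0,0,30],[0,0,30]],"turn":[[0,0,0],[0,0,0],[0,0,0],[0,0,0],[0,0,0],[0,0,0],[0,0,0],[0,0,0],[0,0,0]]}'
```

```text
time: 3.78
position: [0.4563, 0.1867, 0.0892]
tool_rot: [0.118, 0.993, -0.0, -0.0]
ft_force: [-0.2, 0.4, -0.5]
grip_width: 0.0572
grip_force: 40.0
```

```bash
cat > wt.py <<'E'
from rig import robot,camera
import numpy as np
F=[];M=[];T=[]
for k in range(4):
    o=robot.get_obs();F.append(o["ft_force"]);T.append(o["joint_torque"]);camera("top")
print(np.round(F,2).tolist(),np.mean(F,0).round(2),np.mean(T,0).round(2),np.round(o["position"],4),o["grip_width"],o["time"])
E
python3 wt.py
```

```text
[[-0.21, 0.38, -0.49], [-0.13, 0.2, -1.06], [0.35, -0.34, -1.26], [0.27, -0.16, -1.87]] [ 0.07  0.02 -1.17] [ 1.000e-02 -3.855e+01 -8.190e+00 -0.000e+00  9.000e-02 -0.000e+00] [0.4564 0.1868 0.0892] 0.05759874047938009 3.9333
```

```bash
sed -i 's/range(4)/range(8)/' wt.py; python3 wt.py
```

```text
[[-0.53, 0.39, -1.57], [-0.95, -0.01, -0.83], [0.62, 0.37, -0.83], [1.29, 0.13, -2.17], [-1.06, 0.51, -1.18], [-0.62, 1.17, -1.14], [-0.09, 0.33, -0.93], [0.35, -0.12, -0.78]] [-0.12  0.35 -1.18] [ -0.   -38.44  -8.18  -0.     0.09  -0.  ] [0.4566 0.1868 0.0895] 0.05754722269928923 4.3333
```

About 1.2 N, or 120 g. Nothing at or above 100 g can be 150 g lighter than that, so T1 is the lightest. Next I'll raise it and carry it above the stand.

```bash
python3 -m handwheel '{"hand":[0,0,0,0,0,0,0,0,0,0,0,0],"translation":[[0,0,15],[0,0,40],[0,0,70],[8,-11,95],[24,-32,100],[44,-60,100],[64,-88,100],[84,-115,100],[104,-142,100],[124,-170,100],[144,-197,100],[164,-224,100]],"turn":[[0,0,0],[0,0,0],[0,0,0],[0,0,0],[0,0,0],[0,0,0],[0,0,0],[0,0,0],[0,0,0],[0,0,0],[0,0,0],[0,0,0]]}'
```

```text
time: 5.38
position: [0.621, -0.0387, 0.1893]
tool_rot: [0.118, 0.993, 0.0, -0.0]
ft_force: [0.6, 0.2, -1.1]
grip_width: 0.0574
grip_force: 40.0
```

```bash
python3 -m handwheel '{"hand":[0,0,0,0,0],"translation":[[0,0,0],[0,0,0],[0,0,0],[0,0,0],[0,0,0]],"turn":[[0,0,0],[0,0,0],[0,0,0],[0,0,0],[0,0,0]]}'
```

```text
time: 5.8
position: [0.6196, -0.0359, 0.1894]
tool_rot: [0.117, 0.993, 0.0, -0.001]
ft_force: [-0.3, 0.2, -1.8]
grip_width: 0.0569
grip_force: 40.0
```

```bash
python3 -m handwheel '{"hand":[0,0,0,0,0,0,0,0],"translation":[[8,-11,0],[20,-27,0],[31,-43,0],[39,-53.5,0],[39,-53.5,0],[39,-53.5,0],[39,-53.5,0],[39,-53.5,0]],"turn":[[0,0,0],[0,0,0],[0,0,0],[0,0,0],[0,0,0],[0,0,0],[0,0,0],[0,0,0]]}'
python3 - <<'E'
from rig import robot,camera,camera_info
from h import *
i=camera_info("wrist");o=robot.get_obs();p,d=camera("wrist");print(np.round(o["position"],4),o["time"])
W=cloud(i,d)
q=o["position"];m=(np.hypot(W[...,0]-q[0],W[...,1]-q[1])<.05)&(W[...,2]>.19)&(W[...,2]<.235)
print("lid z hist",np.histogram(W[m][:,2],9)); print(circ(W,q,.033,.21,.226))
p,d=camera("scene");W=cloud(camera_info("scene"),d);print(circ(W,(.659,-.09),.04,.066,.08))
cv2.imwrite("pics/s2.png",cv2.resize(p[100:310,130:410,::-1],None,fx=2.5,fy=2.5))
E
```

```text
time: 6.47
position: [0.6588, -0.0897, 0.1894]
tool_rot: [0.118, 0.993, 0.0, -0.001]
ft_force: [0.1, 0.0, -0.7]
grip_width: 0.0572
grip_force: 40.0
[ 0.6588 -0.0897  0.1894] 6.4667
lid z hist (array([ 552,  504,  597,  808,  866, 6836, 2200,  239,  310]), array([0.19000375, 0.19500026, 0.19999678, 0.20499329, 0.2099898 ,
       0.21498632, 0.21998283, 0.22497934, 0.22997585, 0.23497237]))
[ 6.588e-01 -8.970e-02  2.195e-01  3.310e-02  9.267e+03  6.517e-01
 -8.770e-02]
[ 6.580e-01 -8.920e-02  7.390e-02  2.330e-02  1.590e+02  6.608e-01
 -8.650e-02]
```

View pics/s2.png

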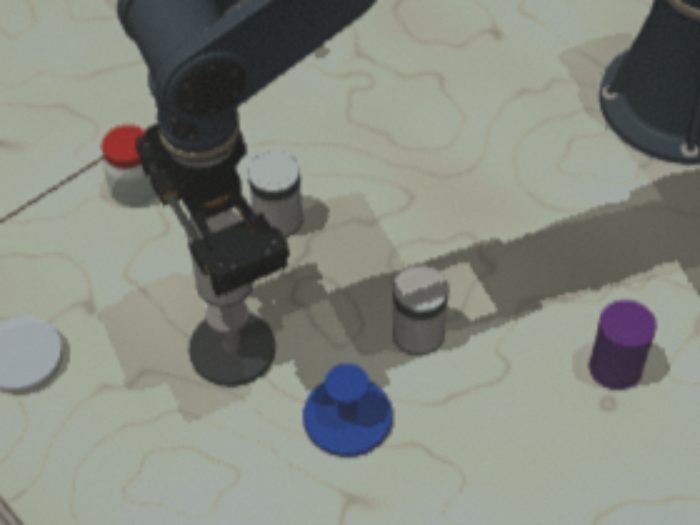

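The scene crop shows tin T1 held upright above the grey stand (crop 230,310). The lid is at z 0.2195, so the underside is at 0.1295, about 54.5 mm above the plate. I'll lower it to just above.

```bash
python3 -m handwheel '{"hand":[0,0,0,0,0,0,0,0,0],"translation":[[0,0,-8],[0,0,-22],[0,0,-36],[0,0,-46],[0,0,-51],[0,0,-52],[0,0,-53],[0,0,-54],[0,0,-54]],"turn":[[0,0,0],[0,0,0],[0,0,0],[0,0,0],[0,0,0],[0,0,0],[0,0,0],[0,0,0],[0,0,0]]}'
```

```text
time: 7.32
position: [0.6601, -0.0908, 0.1361]
tool_rot: [0.118, 0.993, -0.0, 0.001]
ft_force: [0.3, -0.3, -0.7]
grip_width: 0.0576
grip_force: 40.0
```

```bash
python3 -m handwheel '{"hand":[0,0,0,0],"translation":[[0,0,-0.5],[0,0,-1],[0,0,-1],[0,0,-1]],"turn":[[0,0,0],[0,0,0],[0,0,0],[0,0,0]]}'; python3 wt.py
```

```text
time: 7.65
position: [0.66, -0.0908, 0.1352]
tool_rot: [0.118, 0.993, -0.0, 0.001]
ft_force: [0.1, -0.6, -0.3]
grip_width: 0.0573
grip_force: 40.0
[[0.09, -0.6, -0.27], [-0.44, 0.95, 0.75], [-0.72, 0.23, 1.89], [-0.19, -0.39, 2.29], [-0.54, -0.21, 2.42], [0.38, -0.08, 1.72], [-1.0, -0.75, 3.67], [-0.38, -0.33, 3.98]] [-0.35 -0.15  2.06] [-2.000e-02 -4.778e+01 -1.476e+01 -3.000e-02  3.000e-02 -0.000e+00] [ 0.66   -0.0908  0.1352] 0.05748875134441399 8.0
```

The tin is in contact and pressing gently at about 3–4 N. I'll release it and lift clear.

```bash
python3 -m handwheel '{"hand":[0.67,0.7,0.75,0.8,0.9,1,1,1,1,1],"translation":[[0,0,0],[0,0,0],[0,0,0],[0,0,0],[0,0,0],[0,0,0],[0,0,0],[0,0,0],[0,0,0],[0,0,0]],"turn":[[0,0,0],[0,0,0],[0,0,0],[0,0,0],[0,0,0],[0,0,0],[0,0,0],[0,0,0],[0,0,0],[0,0,0]]}'
```

```text
time: 8.88
position: [0.6596, -0.0907, 0.1346]
tool_rot: [0.118, 0.993, -0.0, -0.0]
ft_force: [-0.4, -0.3, 0.3]
grip_width: 0.0866
grip_force: 0.0
```

```bash
python3 -m handwheel '{"hand":[1,1,1,1,1,1,1,1],"translation":[[0,0,10],[0,0,25],[0,0,50],[0,0,75],[0,0,100],[0,0,110],[0,0,110],[0,0,110]],"turn":[[0,0,0],[0,0,0],[0,0,0],[0,0,0],[0,0,0],[0,0,0],[0,0,0],[0,0,0]]}'
python3 - <<'E'
from rig import robot,camera,camera_info
from h import *
for n in("wrist","scene"):
    i=camera_info(n);p,d=camera(n);W=cloud(i,d)
    print(n,circ(W,(.659,-.09),.045,.155,.175),circ(W,(.5037,-.199),.045,.08,.1),circ(W,(.4905,.032),.045,.08,.1))
E
```

```text
time: 9.55
position: [0.6595, -0.0907, 0.2449]
tool_rot: [0.118, 0.993, -0.0, 0.0]
ft_force: [-0.7, -0.9, -0.5]
grip_width: 0.0868
grip_force: 0.0
wrist [ 6.600e-01 -9.020e-02  1.653e-01  3.010e-02  4.863e+03  6.581e-01
 -8.970e-02] [ 5.047e-01 -1.996e-01  9.020e-02  3.050e-02  4.419e+03  5.047e-01
 -1.976e-01] [5.186e-01 2.410e-02 8.430e-02 1.150e-02 8.600e+01 5.200e-01 2.330e-02]
scene [ 6.598e-01 -8.760e-02  1.636e-01  3.090e-02  2.550e+02  6.657e-01
 -8.240e-02] [ 4.988e-01 -1.972e-01  8.940e-02  3.270e-02  2.680e+02  5.008e-01
 -1.968e-01] [4.879e-01 3.450e-02 8.950e-02 3.270e-02 3.530e+02 4.912e-01 3.370e-02]
```

T1 stands level and centred on the stand. Next is T3.

```bash
python3 -m handwheel '{"hand":[1,1,1,1,1,1,1,1,1,1,1,1],"translation":[[-16,-11,0],[-41,-28,0],[-66,-46,0],[-91,-63,0],[-116,-80,0],[-140,-97,0],[-155.5,-108,0],[-155.5,-108,0],[-155.5,-108,0],[-155.5,-108,-15],[-155.5,-108,-40],[-155.5,-108,-70]],"turn":[[0,0,0],[0,0,0],[0,0,0],[0,0,0],[0,0,0],[0,0,0],[0,0,0],[0,0,0],[0,0,0],[0,0,0],[0,0,0],[0,0,0]]}'
```

```text
time: 10.65
position: [0.5063, -0.1987, 0.1746]
tool_rot: [0.118, 0.993, -0.001, 0.002]
ft_force: [1.0, -0.7, -0.4]
grip_width: 0.0874
grip_force: 0.0
```

```bash
python3 -m handwheel '{"hand":[1,1,1,1,1,1,1],"translation":[[-1,0,-15],[-1,0,-45],[-1,0,-75],[-1,0,-105],[-1,0,-115],[-1,0,-115],[-1,0,-115]],"turn":[[0,0,0],[0,0,0],[0,0,0],[0,0,0],[0,0,0],[0,0,0],[0,0,0]]}'
```

```text
time: 11.23
position: [0.5036, -0.1982, 0.0592]
tool_rot: [0.118, 0.993, 0.0, -0.0]
ft_force: [0.1, -0.2, 0.1]
grip_width: 0.0869
grip_force: 0.0
```

```bash
python3 -m handwheel '{"hand":[0,0,0,0,0,0,0,0],"translation":[[0,0,0],[0,0,0],[0,0,0],[0,0,0],[0,0,0],[0,0,0],[0,0,0],[0,0,0]],"turn":[[0,0,0],[0,0,0],[0,0,0],[0,0,0],[0,0,0],[0,0,0],[0,0,0],[0,0,0]]}' 45
```

```text
time: 11.9
position: [0.5035, -0.1994, 0.0603]
tool_rot: [0.118, 0.993, -0.001, 0.001]
ft_force: [-2.4, -1.2, 5.9]
grip_width: 0.0572
grip_force: 45.0
```

```bash
python3 -m handwheel '{"hand":[0,0,0,0,0,0,0,0,0],"translation":[[0,0,4],[0,0,12],[0,0,22],[0,0,28],[0,0,30],[0,0,30],[0,0,30],[0,0,30],[0,0,30]],"turn":[[0,0,0],[0,0,0],[0,0,0],[0,0,0],[0,0,0],[0,0,0],[0,0,0],[0,0,0],[0,0,0]]}';python3 wt.py; python3 wt.py
```

```text
time: 12.65
position: [0.5028, -0.1985, 0.0892]
tool_rot: [0.118, 0.993, 0.0, -0.0]
ft_force: [0.7, -0.3, -4.2]
grip_width: 0.0574
grip_force: 45.0
[[0.72, -0.29, -4.22], [1.18, -0.06, -4.45], [0.15, -0.55, -3.52], [0.31, -0.51, -4.34], [0.81, -0.05, -3.99], [0.11, -0.97, -3.42], [0.76, -0.08, -3.22], [0.0, 0.35, -4.27]] [ 0.51 -0.27 -3.93] [ 1.000e-02 -4.331e+01 -1.042e+01 -4.000e-02  6.000e-02  0.000e+00] [ 0.5031 -0.1987  0.0894] 0.05768688088897151 13.0
[[-0.42, -0.13, -4.44], [0.62, 0.11, -3.42], [-0.76, -0.21, -3.98], [-0.63, 0.01, -4.11], [0.09, -1.05, -3.36], [-0.46, 0.2, -4.54], [-0.31, 0.62, -3.58], [-0.09, 0.05, -3.49]] [-0.24 -0.05 -3.86] [-0.000e+00 -4.326e+01 -1.043e+01 -4.000e-02  6.000e-02  0.000e+00] [ 0.5031 -0.1987  0.0896] 0.05721698480399446 13.4
```

T3 weighs about 3.9 N, or 400 g, so T2 has to be hefted too. I'll set T3 down first.

```bash
python3 -m handwheel '{"hand":[0,0,0,0,0,0,0,0],"translation":[[0,0,-6],[0,0,-15],[0,0,-23],[0,0,-27],[0,0,-28.5],[0,0,-29.5],[0,0,-29.5],[0,0,-29.5]],"turn":[[0,0,0],[0,0,0],[0,0,0],[0,0,0],[0,0,0],[0,0,0],[0,0,0],[0,0,0]]}';python3 wt.py
```

```text
time: 14.12
position: [0.5023, -0.1982, 0.0604]
tool_rot: [0.118, 0.993, 0.0, -0.001]
ft_force: [-3.4, 1.3, 4.3]
grip_width: 0.0576
grip_force: 45.0
[[-3.42, 1.27, 4.33], [-3.47, 1.76, 5.15], [-2.72, 1.97, 6.68], [-3.01, 1.45, 5.98], [-3.74, 1.2, 5.58], [-4.54, 2.17, 4.44], [-3.26, 1.93, 5.89], [-3.5, 2.1, 5.79]] [-3.46  1.73  5.48] [-7.000e-02 -3.976e+01 -1.001e+01  5.000e-02 -1.000e+00  1.000e-02] [ 0.5023 -0.1982  0.0604] 0.057281577630077046 14.4667
```

Standing on the bench. Releasing and rising.

```bash
python3 -m handwheel '{"hand":[0.67,0.7,0.75,0.8,0.9,1,1,1,1],"translation":[[0,0,0],[0,0,0],[0,0,0],[0,0,0],[0,0,0],[0,0,0],[0,0,0],[0,0,0],[0,0,0]],"turn":[[0,0,0],[0,0,0],[0,0,0],[0,0,0],[0,0,0],[0,0,0],[0,0,0],[0,0,0],[0,0,0]]}'
```

```text
time: 15.27
position: [0.5032, -0.1988, 0.06]
tool_rot: [0.118, 0.993, -0.0, 0.0]
ft_force: [-0.3, 0.9, 0.8]
grip_width: 0.0857
grip_force: 0.0
```

```bash
python3 -m handwheel '{"hand":[1,1,1,1,1,1,1],"translation":[[0,0,10],[0,0,30],[0,0,60],[0,0,90],[0,0,110],[0,0,110],[0,0,110]],"turn":[[0,0,0],[0,0,0],[0,0,0],[0,0,0],[0,0,0],[0,0,0],[0,0,0]]}'
python3 - <<'E'
from rig import robot,camera,camera_info
from h import *
print(robot.get_obs()["position"])
for n in("wrist","top"):
    i=camera_info(n);p,d=camera(n);W=cloud(i,d)
    print(n,circ(W,(.5037,-.199),.045,.08,.1),circ(W,(.4905,.032),.045,.08,.1),circ(W,(.66,-.09),.045,.15,.175))
E
```

```text
time: 15.85
position: [0.5038, -0.1991, 0.1719]
tool_rot: [0.118, 0.993, -0.001, 0.002]
ft_force: [-1.0, 0.0, 0.3]
grip_width: 0.0874
grip_force: 0.0
[ 0.50381339 -0.1990941   0.17193071]
wrist [ 5.029e-01 -1.977e-01  9.030e-02  3.000e-02  4.794e+03  5.012e-01
 -1.973e-01] [4.915e-01 9.500e-03 8.450e-02 2.030e-02 5.140e+02 4.907e-01 3.400e-03] None
top None None [ 6.592e-01 -8.960e-02  1.655e-01  3.040e-02  6.240e+02  6.566e-01
 -8.860e-02]
```

```bash
python3 -m handwheel '{"hand":[1,1,1,1,1,1,1,1,1,1,1],"translation":[[-1,20,0],[-3,50,0],[-5,80,0],[-7,110,0],[-8,140,0],[-10,170,0],[-12,200,0],[-13,222,0],[-13,231,0],[-13,231,0],[-13,231,0]],"turn":[[0,0,0],[0,0,0],[0,0,0],[0,0,0],[0,0,0],[0,0,0],[0,0,0],[0,0,0],[0,0,0],[0,0,0],[0,0,0]]}'
```

```text
time: 16.87
position: [0.49, 0.0321, 0.1694]
tool_rot: [0.118, 0.993, -0.0, -0.001]
ft_force: [0.6, -0.5, 0.0]
grip_width: 0.0866
grip_force: 0.0
```

```bash
python3 -m handwheel '{"hand":[1,1,1,1,1,1,1],"translation":[[0,0,-15],[0,0,-45],[0,0,-75],[0,0,-102],[0,0,-110],[0,0,-110],[0,0,-110]],"turn":[[0,0,0],[0,0,0],[0,0,0],[0,0,0],[0,0,0],[0,0,0],[0,0,0]]}'
```

```text
time: 17.45
position: [0.4904, 0.0313, 0.06]
tool_rot: [0.119, 0.993, -0.0, -0.0]
ft_force: [0.2, 0.5, 0.1]
grip_width: 0.0873
grip_force: 0.0
```

```bash
python3 -m handwheel '{"hand":[0,0,0,0,0,0,0,0],"translation":[[0,0,0],[0,0,0],[0,0,0],[0,0,0],[0,0,0],[0,0,0],[0,0,0],[0,0,0]],"turn":[[0,0,0],[0,0,0],[0,0,0],[0,0,0],[0,0,0],[0,0,0],[0,0,0],[0,0,0]]}' 50
```

```text
time: 18.12
position: [0.4903, 0.0319, 0.0607]
tool_rot: [0.118, 0.993, -0.0, 0.0]
ft_force: [-1.1, -3.4, 6.5]
grip_width: 0.0574
grip_force: 50.0
```

```bash
python3 -m handwheel '{"hand":[0,0,0,0,0,0,0,0,0],"translation":[[0,0,4],[0,0,12],[0,0,22],[0,0,28],[0,0,30],[0,0,30],[0,0,30],[0,0,30],[0,0,30]],"turn":[[0,0,0],[0,0,0],[0,0,0],[0,0,0],[0,0,0],[0,0,0],[0,0,0],[0,0,0],[0,0,0]]}';python3 wt.py
```

```text
time: 18.87
position: [0.4898, 0.0323, 0.0897]
tool_rot: [0.118, 0.993, 0.0, -0.0]
ft_force: [0.5, 0.9, -6.3]
grip_width: 0.0574
grip_force: 50.0
[[0.5, 0.86, -6.28], [-0.15, 0.4, -5.89], [0.33, 0.42, -6.0], [0.3, 0.38, -6.79], [-0.19, -0.37, -5.94], [0.67, 0.18, -5.98], [0.37, -0.18, -6.7], [0.7, -0.25, -6.96]] [ 0.32  0.18 -6.32] [ 1.00e-02 -4.07e+01 -8.85e+00 -2.00e-02  8.00e-02  0.00e+00] [0.49   0.0323 0.0899] 0.05731365721325885 19.2167
```

T2 weighs about 6.3 N, or 640 g, so it's the heaviest, and it's already in hand. I'll raise it well above 15 cm.

```bash
python3 -m handwheel '{"hand":[0,0,0,0,0,0,0,0,0,0,0,0],"translation":[[0,0,8],[0,0,24],[0,0,44],[0,0,64],[0,0,84],[0,0,104],[0,0,124],[0,0,142],[0,0,156],[0,0,165],[0,0,170],[0,0,170]],"turn":[[0,0,0],[0,0,0],[0,0,0],[0,0,0],[0,0,0],[0,0,0],[0,0,0],[0,0,0],[0,0,0],[0,0,0],[0,0,0],[0,0,0]]}'
```

```text
time: 20.27
position: [0.4902, 0.0323, 0.261]
tool_rot: [0.118, 0.993, -0.0, 0.001]
ft_force: [-0.5, -0.2, -5.9]
grip_width: 0.0575
grip_force: 50.0
```

```bash
python3 -m handwheel '{"hand":[0,0,0,0,0,0],"translation":[[0,0,0],[0,0,0],[0,0,0],[0,0,0],[0,0,0],[0,0,0]],"turn":[[0,0,0],[0,0,0],[0,0,0],[0,0,0],[0,0,0],[0,0,0]]}';python3 wt.py
python3 - <<'E'
from rig import robot,camera,camera_info
from h import *
p,d=camera("scene");W=cloud(camera_info("scene"),d)
print(circ(W,(.659,-.09),.045,.155,.175),circ(W,(.5037,-.199),.045,.08,.1))
m=(np.hypot(W[...,0]-.49,W[...,1]-.032)<.035)&(W[...,2]>.02);print("lowest",np.percentile(W[m][:,2],[0,1,5]))
p2=camera("wrist")[0]
cv2.imwrite("pics/end.png",np.vstack([cv2.resize(p,(400,300)),cv2.resize(p2,(400,300))])[:,:,::-1])
print(np.abs(robot.get_obs()["joint_velocities"]).max())
E
```

```text
time: 20.77
position: [0.49, 0.0323, 0.2596]
tool_rot: [0.118, 0.993, 0.0, -0.0]
ft_force: [0.4, 0.0, -6.8]
grip_width: 0.0574
grip_force: 50.0
[[0.39, 0.05, -6.77], [-0.04, -0.85, -6.74], [0.55, -0.38, -6.2], [-0.01, -0.8, -5.76], [0.25, -0.84, -5.77], [-0.14, 0.95, -5.86], [-0.79, 0.59, -6.17], [-0.33, 0.48, -6.72]] [-0.02 -0.1  -6.25] [-0.000e+00 -3.573e+01 -1.797e+01 -3.000e-02  8.000e-02  0.000e+00] [0.4901 0.0323 0.2601] 0.057300131074166906 21.1167
[ 6.578e-01 -8.970e-02  1.641e-01  3.180e-02  3.900e+02  6.587e-01
 -8.730e-02] [ 5.026e-01 -1.976e-01  8.890e-02  3.260e-02  3.030e+02  5.022e-01
 -1.942e-01]
lowest [0.19680869 0.20367489 0.21987697]
0.001347621943516404
```

View pics/end.png

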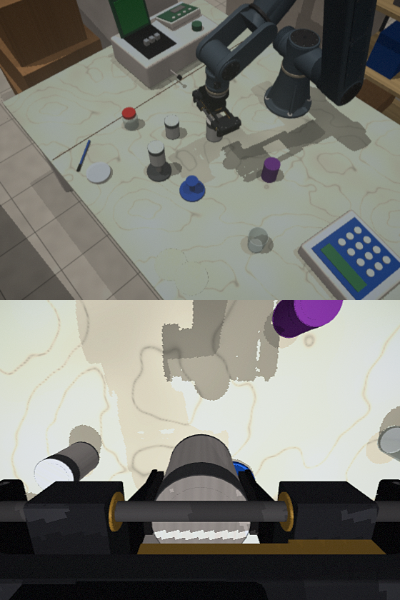

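The picture shows T1 standing on the grey stand (157,160), T3 on the bench (172,125), and T2 held upright (213,132) with its underside at about 0.20 m. The bystanders haven't moved and the arm is at rest.

```bash
python3 -c "from rig import hand_in; print(hand_in())"
```

```text
the job is handed in; nothing more can be done
None
```

I've handed the job in: the lightest tin (about 120 g) stands on the steel stand, the middle one (about 400 g) is upright on the bench, and the heaviest (about 640 g) is held upright and still, its underside about 20 cm above the bench.

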